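# Hold the sample cell in the light path

## Robot

A 7-joint arm with a two-finger parallel gripper is mounted at the origin on the work surface. World frame = base frame: x ahead of the robot, y to its left, z up, the work surface at z = 0. Lengths are in m, angles in rad, forces in N, time in s.
With the tool pointing down it reaches from about 0.35 to 0.9 m from the base axis. Payload 8.1 kg.
Tool frame: the origin (TCP) lies midway between the tips of the shut fingers; the grasp point (between the pads) lies 19 mm behind it; z points along the fingers, y is the line along which they close (so a half turn about z gives the same grasp; the last joint's range is limited). The gripper opens to 92 mm and grips with 3 to 60 N. Pads are 19 mm wide; open, the fingers measure 130 mm over their backs; the gripper's body (75 mm by 190 mm) begins 47 mm behind the grasp point.
Start: joints at [1.234, 0.434, 0.025, 1.573, -0.012, 1.134, -0.075], TCP at [0.145, -0.608, 0.227] pointing down, gripper open.
Joint ranges: [-2.62, 2.62], [-0.44, 2.09], [-1.27, 1.32], [0.08, 2.57], [-1.32, 4.46], [0.12, 2], [-2.74, 2.74]. Speed limits (rad/s): [2.22, 2.22, 3.01, 3.01, 3.14, 3.14, 3.14].

## Interface

Orientations are given as a rotation vector (axis times angle).
In Python, from cell import arm gives the robot as it stands.
- The arm moves only by the tool carry_out, never from a script. Its arguments are lists of equal length, an entry for each row: "claw": the finger opening in cm, from 0 to 9.18; "delta_pos": the shift along the tool's x, y, z in cm, a list of three; "angular": the turn, a rotation vector about the tool's x, y, z in rad, a list of three. In form: {"claw": [claw, ...], "delta_pos": [[dx, dy, dz], ...], "angular": [[ax, ay, az], ...]}. A call has 1 to 20 rows; each row shifts and turns the commanded pose from where the row before left it, along the tool's axes as they then stand; what a row does not reach is not made up. A row lasts 1/10 s, in which the tool goes at most 50 mm and 8.59 degrees, less where a joint would pass 70% of its speed; a pose out of reach is approached as far as the arm can. A call with a gripper value outside its range is refused whole. The fingers move at their own pace and stop on an object; "force" is the grip in N (left out, the last holds). Time passes only in rows, so rows that do not move let the fingers close. It gives the time, the measured TCP pose, the force, the opening and the grip force at its end, in the units of the state.
- arm.observe(): the state, without advancing time (a new reading comes with each control period).
- arm.get_image(name): name is "scene" or "top"; returns a dict with "frame" (420x560x3 uint8, red, green, blue), "mtx" (3x3 intrinsics, pixels), "T" (4x4, takes a point from camera to world coordinates). Camera axes: x right, y down, z forward; pixel columns grow to the right and rows downward; lengths in m; the calibration is good to about 2 mm. A picture is of the moment at which its call begins. There is no depth.
- arm.sign_off(): hands the job in; it is judged then, once.
Trained networks look in a picture, given as the dict that the camera call returned (one of the last four; its "shot" number tells which), for a name from the list of things; names that differ only in an ending like _2 or _b are one class to them, and where a whole thing is asked for, a point or a joint stands for the part that bears it (a point fixed in the world has none). Each returns a list of dicts, best first, with "conf" (0 to 1); they miss things now and then, are a little off and sometimes report something else, mostly with a low value. They report only what shows in the picture. A call takes as long as a camera call. They do not tell look-alikes from the thing itself.
- arm.look_for(label, picture): "centre" ([column, row] as shares, 0 to 1, of the picture: columns of its width, rows of its height, amid what is visible of it).
- arm.trace(label, picture): "region" (420x560 bool, what is visible of it) and "centre" ([column, row] as shares, 0 to 1, of the picture: columns of its width, rows of its height, amid what is visible of it).
- arm.place_of(label, picture): "centre" ([column, row] as shares, 0 to 1, of the picture: columns of its width, rows of its height: a listed point, or the origin of a listed thing).
The state is a dict: "clock": time; "joints": joint angles; "dq": joint speeds; "joint_efforts": joint torques, N m; "position": TCP position; "ee_rot": TCP orientation; "force": force on the tool from outside, world axes, zero at the start; "ft_torque": the same for the moment, N m; "width": opening from 0.0 (shut) to 1.0 (fully open); "gripper_force": force on a finger pad.
Only numpy, scipy, OpenCV 4.12 (cv2) and the standard library are available. Lean on these libraries where they do the work, as an engineer would, in place of code of your own. Each camera call takes 0.05 s, during which the arm holds its last target. There are 200 camera calls.

## Task

Slide the lamp's shutter fully open by its yellow tab. Then take the glass cell with the blue stopper out of the rack, gripping it by its two frosted faces only (never the clear faces or the stopper), and hold it upright between lamp and detector, midway, so that the beam passes squarely through its clear faces at the middle of its window. Finish while still holding it there, steady and clear of everything else; leave the other two cells, the brass weight and the screwdriver alone.

Things in the scene. Friction and masses are not known exactly. Their poses are not given: they have to be found in the camera images.
- rig: Fixed black tooling plate, 160 (x) x 280 (y) x 20 mm, origin at the centre of its underside on the bench. On it a grey lamp housing (76 x 70 mm, from y = 60 to 130 mm, top 90 mm above the bench) and a white detector housing with a green patch on top (60 x 50 mm, from y = -55 to -105 mm, as tall) face each other across a gap of 115 mm..
- beam (a point): Point on the beam's axis midway between lamp and detector: 55 mm from the detector's face and 53 mm from the shutter's blade in front of the lamp, 62 mm above the bench and 42 mm above the plate. Axes as the rig's: y runs along the beam towards the lamp, x is level and across it, z up. The lamp's bright lens and the detector's violet lens (each 14 mm across) lie on this axis.
- shutter (a joint): Opening of the lamp's shutter in m: 0 = closed (black blade over the lens), 0.032 = fully open, at its stop. It slides level along the rig's -x and stays where it is left; friction about 1.5 N.
- shutter_tab (a point): Centre of the shutter's yellow tab, which moves with the shutter. The tab is 12 (rig x) x 22 (rig y) x 30 mm tall and stands on top of a black strip 28 mm wide (rig x) above the lamp; its top is 15 mm above this point, the strip's surface 15 mm below it. Axes as the rig's; opening moves it along -x.
- rack: Fixed white plastic block, 200 (x) x 60 (y) x 20 mm, origin at the centre of its underside. Three square wells 27 mm wide and 12 mm deep in a row along its x, 60 mm apart, the middle one at the centre; each holds a cell whose clear faces look along the row and whose frosted faces look along the rack's y. Which cell stands where varies.
- cell: Glass sample cell (large cuvette) with a blue stopper, about 67 g, loose, upright in a well of the rack. Origin at the centre of its underside, z up. It is 24 (x) x 24 (y) mm and 66 mm tall, plus the stopper (16 x 14 mm, 8 mm tall). Its two faces across x are clear (light passes along its x); its two faces across y are frosted white: the fingers must close along its y, 24 mm apart.
- cell_clear: The cell's clear glass with its stopper: must not be touched by the fingers. Frame as cell.
- frost_a: The frosted plate on the cell's +y side, opaque white, 22 (x) x 2 x 64 mm tall, its outer face 12 mm from the cell's axis. Its frame is that of cell (origin at the centre of the cell's underside).
- frost_b: The frosted plate on the cell's -y side, likewise.
- cell_window (a point): Middle of the cell's window: on the cell's vertical axis, 25 mm above its underside. Axes as the cell's. This point belongs on the beam's axis.
- cell_red: Bystander: a like cell with a red stopper, in another well. Origin at the centre of its underside.
- cell_black: Bystander: a like cell with a black stopper, in another well. Origin at the centre of its underside.
- weight: Bystander: brass weight, 32 mm across, 44 mm tall, standing on the bench beyond the gap between rig and rack. Origin at the centre of its underside.
- screwdriver: Bystander: screwdriver lying on the bench beyond the work, along its own x, handle to -x.
Mind the look-alikes: they are no part of the job. What is meant by the rack is not red, and is the smaller of those in its own colour.

How it is judged:
On the way, in this order (a step that is already met when the one before it is completed fails the run):
1. the lamp's shutter is fully open (value of joint shutter above 0.026 m), for 0.2 s.
2. the cell is lifted out of the rack, gripped by both frosted faces (height (world z) of cell above 0.03 m and contact force between the fingers and frost_a above 1 N and contact force between the fingers and frost_b above 1 N), for 0.2 s.
At the end, for the whole second after the job is handed in: Shutter open over 26 mm; blue cell gripped on both frosted faces (over 1 N each), still, touching neither rig nor rack; window middle within 6 mm of the beam axis and 20 mm of midway; square and upright within 0.14 rad; bystanders moved under 20 mm; clear glass not pressed (value of joint shutter above 0.026 m and x of cell_window in the frame of beam between -0.006 and 0.006 m and z of cell_window in the frame of beam between -0.006 and 0.006 m and y of cell_window in the frame of beam between -0.02 and 0.02 m and angle between the x axis of cell and the y axis of beam, either way round below 0.14 rad and angle between cell's own z axis and vertical below 0.14 rad and contact force between the fingers and frost_a above 1 N and contact force between the fingers and frost_b above 1 N and contact force between cell and rig below 0.05 N and contact force between cell and rack below 0.05 N and contact force between the fingers and cell_clear below 0.5 N and linear speed of cell below 0.02 m/s and distance of each of cell_red, cell_black, weight, screwdriver from where it was at the start of the episode below 0.02 m); the arm keeps its last pose, push and grip.
It fails at once if the fingers press on the cell's clear faces or stopper (over 0.5 N) (contact force between the fingers and cell_clear above 0.5 N).
It fails at once if the red-stoppered cell is disturbed (moved 20 mm or more) (distance of cell_red from where it was at the start of the episode above 0.02 m).
It fails at once if the black-stoppered cell is disturbed (moved 20 mm or more) (distance of cell_black from where it was at the start of the episode above 0.02 m).
It fails at once if the brass weight is disturbed (moved 20 mm or more) (distance of weight from where it was at the start of the episode above 0.02 m).
It fails at once if the screwdriver is disturbed (moved 20 mm or more) (distance of screwdriver from where it was at the start of the episode above 0.02 m).
It also fails if it takes over 50 s, if anything falls off the work surface, if the arm or the gripper's body presses on something with over 40 N, if the wrist force passes 120 N, or if a joint passes its speed limit or range.

## Working session

There is one attempt and no reset: what is moved stays moved. The work goes in short steps, Python scripts to look and compute and a tool call to move; the robot and the scene stay as the last step left them, time stands still between calls to the robot, and variables do not carry over. Pictures are saved under pics/ and viewed, at most 10 in all, crops included, and the job is handed in when it is done.

Besides the shell and the picture viewer there is one more tool, called as name(argument=value, ...) on one line, values as JSON. carry_out: Moves the arm, as the interface text tells. Its arguments: {"type":"object","properties":{"claw":{"type":"array","items":{"type":"number"}},"delta_pos":{"type":"array","items":{"type":"array","items":{"type":"number"}}},"angular":{"type":"array","items":{"type":"array","items":{"type":"number"}}},"force":{"type":"number"}},"required":["claw","delta_pos","angular"]}

```bash
mkdir -p pics; cat > h.py <<'E'
import numpy as np, cv2, pickle
from cell import arm
def ray(p,uv):
    d=p["T"][:3,:3]@np.linalg.inv(p["mtx"])@np.array([uv[0],uv[1],1.]); return p["T"][:3,3],d
def onz(p,uv,z):
    o,d=ray(p,uv); return o+d*(z-o[2])/d[2]
def px(c): return np.array(c)*[560,420]
def proj(p,X):
    q=np.linalg.inv(p["T"])@np.append(X,1); q=p["mtx"]@q[:3]; return q[:2]/q[2]
def tri(l):
    A=np.zeros((3,3));b=np.zeros(3)
    for p,uv in l:
        o,d=ray(p,uv); d=d/np.linalg.norm(d); M=np.eye(3)-np.outer(d,d); A+=M;b+=M@o
    return np.linalg.solve(A,b)
E
python3 - <<'E'
from h import *
np.set_printoptions(precision=4,suppress=True)
print(arm.observe())
for n in("scene","top"):
    p=arm.get_image(n); cv2.imwrite(f"pics/{n}0.png",p["frame"][:,:,::-1]); pickle.dump(p,open(n+"0.pkl","wb"))
    print(n,p["T"],p["mtx"])
    for l in "rig beam shutter_tab rack cell cell_window cell_red cell_black weight screwdriver".split():
        r=arm.place_of(l,p); print(l,[(px(x["centre"]).round(1),round(x["conf"],2)) for x in r[:4]])
E
```

```text
{'clock': 0.0, 'joints': array([ 1.2344,  0.4352,  0.025 ,  1.5741, -0.0116,  1.134 , -0.0751]), 'dq': array([ 0.0001, -0.0004, -0.0003,  0.0003, -0.0009, -0.0023,  0.0002]), 'joint_efforts': array([ -0.0006, -66.7842,   0.9847, -31.4447,  -0.0605,   0.0427,
         0.0002]), 'position': array([ 0.1446, -0.6075,  0.226 ]), 'ee_rot': array([-3.1187, -0.3662,  0.0005]), 'force': array([-0.7929, -0.1413, -0.4065]), 'ft_torque': array([0.0451, 0.0149, 0.0331]), 'gripper_force': 0.0, 'width': 0.9971209622972778}
scene [[-0.6285  0.4354 -0.6445  1.2255]
 [ 0.7775  0.328  -0.5366  0.5826]
 [-0.0222 -0.8384 -0.5447  0.6563]
 [ 0.      0.      0.      1.    ]] [[491.7889   0.     284.2274]
 [  0.     491.7889 209.7192]
 [  0.       0.       1.    ]]
rig []
beam [(array([194.5, 191.1]), 0.75)]
shutter_tab [(array([223.3, 179.6]), 0.6)]
rack [(array([416.7, 221.7]), 0.94), (array([355.7, 281.4]), 0.83), (array([309.5, 360.2]), 0.6)]
cell [(array([360. , 278.8]), 0.65)]
cell_window [(array([358.3, 266.2]), 0.68)]
cell_red [(array([388.8, 280.6]), 0.56), (array([358.2, 277.6]), 0.55)]
cell_black
[... 239 characters left out ...]
     0.      1.    ]] [[458.5273   0.     288.0382]
 [  0.     458.5273 208.7492]
 [  0.       0.       1.    ]]
rig [(array([388.5, 203.9]), 0.92), (array([391.1, 203.1]), 0.68), (array([201.2, 211.7]), 0.27)]
beam [(array([389. , 203.4]), 0.95)]
shutter_tab [(array([364.9, 214.5]), 0.77)]
rack [(array([187.9, 124. ]), 0.87), (array([199.9, 325. ]), 0.76), (array([203. , 215.4]), 0.74)]
cell [(array([204.2, 217.7]), 0.59), (array([203.9, 216.2]), 0.36)]
cell_window [(array([201.7, 214.3]), 0.51)]
cell_red [(array([176.8, 226.4]), 0.63), (array([300.6, 129.9]), 0.23)]
cell_black [(array([229.4, 206.7]), 0.59)]
weight [(array([296.7, 153.2]), 0.45)]
screwdriver [(array([299.7, 132.9]), 0.81)]
```

View pics/scene0.png

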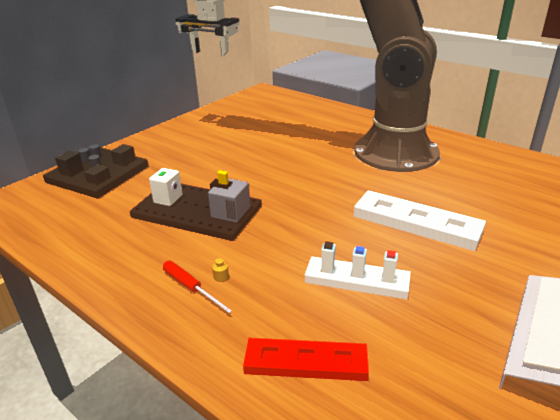

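View pics/top0.png

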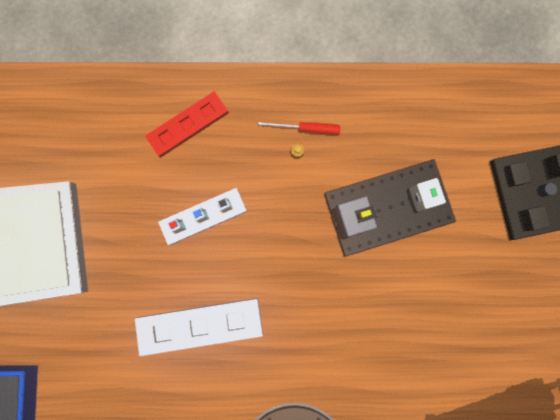

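Scene view: the tested racks are white with cells at (356,281), a larger empty white one at (417,221) and a red one at (309,360). In the top view these are (203,215), (200,325) and (187,124). The rack meant is the smaller white one with cells. Blue is the middle cell, red is on the left in top view and black on the right. The rig is at (389,204) in top, and a black look-alike sits at (530,190).

```bash
cat > fit.py <<'E'
from h import *
from scipy.optimize import minimize
def box(x0,x1,y0,y1,z0,z1): return np.array([[x,y,z] for x in(x0,x1) for y in(y0,y1) for z in(z0,z1)])
RIG=[box(-.08,.08,-.14,.14,0,.02),box(-.038,.038,.06,.13,.02,.09),box(-.03,.03,-.105,-.055,.02,.09)]
RACK=[box(-.1,.1,-.03,.03,0,.02)]
S=4
def sil(p,boxes,q):
    c,s=np.cos(q[2]),np.sin(q[2]); R=np.array([[c,-s,0],[s,c,0],[0,0,1]])
    m=np.zeros((420*S,560*S),np.uint8)
    for b in boxes:
        u=np.array([proj(p,R@v+[q[0],q[1],0]) for v in b])
        cv2.fillConvexPoly(m,cv2.convexHull((u*S*16).round().astype(np.int32)),1,shift=4)
    return m
def fit(views,boxes,q0):
    M=[(p,cv2.resize(m.astype(np.uint8),None,fx=S,fy=S,interpolation=0),
        cv2.resize(k.astype(np.uint8),None,fx=S,fy=S,interpolation=0)) for p,m,k in views]
    def f(q):
        c=0
        for p,m,k in M:
            a=sil(p,boxes,q); c+=1-((a&m)&k).sum()/max(1,((a|m)&k).sum())
        return c
    q=np.array(q0,float)
    for st in(.02,.004):
        r=minimize(f,q,method="Nelder-Mead",options=dict(initial_simplex=np.vstack([q]+[q+d for d in np.diag([st,st,st*6])]),xatol=1e-4,fatol=1e-5)); q=r.x
    return q,r.fun
E
cat > m1.py <<'E'
from fit import *
np.set_printoptions(precision=4,suppress=True)
P={n:arm.get_image(n) for n in("scene","top")}
def pick(l,p,guess):
    r=arm.trace(l,p); 
    if not r: return None
    r=min(r,key=lambda x:np.linalg.norm(px(x["centre"])-guess)); print(l,px(r["centre"]).round(1),r["conf"],r["region"].sum()); return r["region"]
G={"rack":[(356,281),(203,215)],"rig":[(200,200),(389,204)]}
for name,boxes,q0 in(("rack",RACK,None),("rig",RIG,None)):
    V=[]
    for i,n in enumerate(("scene","top")):
        m=pick(name,P[n],G[name][i])
        if m is None: print("none",n);continue
        k=np.ones_like(m)
        if name=="rack":   # ignore the cells
            for l in("cell","cell_red","cell_black"):
                for r in arm.trace(l,P[n]):
                    if r["conf"]>.3: k&=~cv2.dilate(r["region"].astype(np.uint8),np.ones((5,5))).astype(bool)
        V.append((P[n],m,k))
    x=onz(P["top"],G[name][1],.02)
    q0=[x[0],x[1],.3]
    print(name,"both",fit(V,boxes,q0)); 
    for v in V: print("  single",fit([v],boxes,q0))
for l in "beam shutter_tab cell cell_window cell_red cell_black weight".split():
    a=[arm.place_of(l,P[n]) for n in("scene","top")]
    if all(a):
        X=tri([(P[n],px(r[0]["centre"])) for n,r in zip(("scene","top"),a)]); print(l,X,[np.round(proj(P[n],X)-px(r[0]["centre"]),1) for n,r in zip(("scene","top"),a)])
# blue stopper / yellow tab by colour
def col(p,f,g):
    h=cv2.cvtColor(p["frame"],cv2.COLOR_RGB2HSV).astype(int); m=f(h).astype(np.uint8)
    n,_,st,c=cv2.connectedComponentsWithStats(m); return min(((np.linalg.norm(c[i]-g),c[i],st[i]) for i in range(1,n) if st[i,4]>8),key=lambda t:t[0])[1:]
for nm,f,gs in(("blue",lambda h:(abs(h[...,0]-112)<14)&(h[...,1]>110)&(h[...,2]>60),((360,251),(200,214))),("yellow",lambda h:(abs(h[...,0]-29)<5)&(h[...,1]>180)&(h[...,2]>90),((223,178),(365,214)))):
    c=[col(P[n],f,g) for n,g in zip(("scene","top"),gs)]; print(nm,c,tri([(P[n],u[0]) for n,u in zip(("scene","top"),c)]))
t=P["top"]["frame"][140:270,140:470,::-1]; s=P["scene"]["frame"][160:300,120:450,::-1]
cv2.imwrite("pics/crop1.png",cv2.resize(np.vstack([t,s]),None,fx=2.2,fy=2.2,interpolation=cv2.INTER_CUBIC))
E
python3 m1.py
```

```text
rack [420.1 218.3] 0.76 3829
rack [207.7 216.6] 0.95 1861
rack both (array([ 0.5605,  0.2131, -1.1632]), np.float64(1.05927003318031))
  single (array([0.5628, 0.2119, 0.3   ]), np.float64(1.0))
  single (array([ 0.5605,  0.2131, -1.1632]), np.float64(0.05927003318030999))
rig [201.2 205.9] 0.77 5914
rig [389.  204.2] 0.87 7912
rig both (array([ 0.5819, -0.2328,  0.2978]), np.float64(0.07092225099363114))
  single (array([ 0.5828, -0.2305,  0.2934]), np.float64(0.04726999825230538))
  single (array([ 0.5816, -0.2335,  0.2959]), np.float64(0.01597114082930995))
beam [ 0.5829 -0.2263  0.0623] [array([-1.7, -0.3]), array([-1.3,  1.2])]
shutter_tab [ 0.5586 -0.1558  0.1041] [array([-1.3, -0.2]), array([-1. ,  0.9])]
cell [ 0.5324 -0.0322 -0.0202] [array([-85.9, -40.5]), array([-87. ,  25.7])]
cell_window [0.5639 0.2134 0.0447] [array([ 1.4, -0.1]), array([ 1. , -0.7])]
cell_red [ 0.5392  0.266  -0.002 ] [array([-0.5,  0. ]), array([-0.4,  0.2])]
cell_black [0.5849 0.1594 0.0013] [array([ 1.5, -0. ]), array([ 1. , -0.7])]
weight [ 0.7141 -0.0137  0.0061] [array([-0.2, -0. ]), array([-0.2,  0.1])]
blue [(array([359.3023, 249.0698]), array([356, 246,   8,   7,  43], dtype=int32)), (array([197.    , 213.0833]), array([194, 210,   7,   7,  36], dtype=int32))] [0.5621 0.215  0.0783]
yellow [(array([221.9615, 171.6154]), array([218, 170,   9,   4,  26], dtype=int32)), (array([365.4898, 213.0612]), array([361, 210,  10,   7,  49], dtype=int32))] [ 0.5571 -0.1542  0.124 ]
```

View pics/crop1.png

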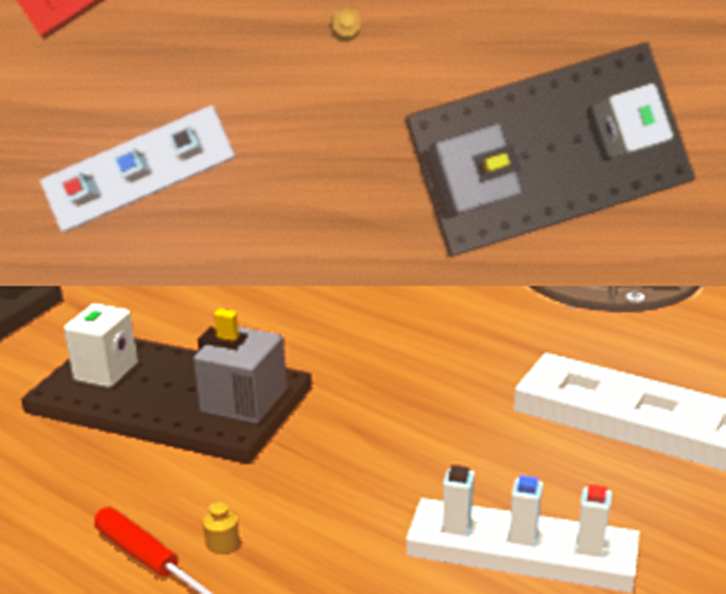

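The crop confirms it: the blue stopper is in the middle well of the small white rack (scene (359,249), top (197,213)), and the yellow tab is at scene (222,172), top (365,213). I'll grip the tab along rig x and slide it.

```bash
cat >> h.py <<'E'
from scipy.spatial.transform import Rotation as Ro
def to(X,yaw,s=None):
    "shift in tool cm and turn about tool z to reach X with tool y along world yaw"
    s=s or arm.observe(); R=Ro.from_rotvec(s["ee_rot"]).as_matrix()
    T=np.column_stack([[-np.sin(yaw+np.pi),np.cos(yaw+np.pi),0],[np.cos(yaw),np.sin(yaw),0],[0,0,-1]])
    T[:,0]=np.cross(T[:,1],T[:,2])
    print("pos",s["position"].round(4),"w",round(s["width"],3),"F",s["force"].round(1),"t",s["clock"])
    print("cm(tool)",(R.T@(np.array(X)-s["position"])*100).round(2),"turn",Ro.from_matrix(R.T@T).as_rotvec().round(4))
E
python3 -c "
from h import *
to([.558,-.155,.226],.296)"
```

```text
pos [ 0.1448 -0.608   0.2268] w 0.999 F [-0.3 -0.6  0.1] t 2.4
cm(tool) [ 50.69 -34.5    0.08] turn [ 1.0000e-04  1.0000e-04 -1.6331e+00]
```

carry_out(claw=[6, 6, 6, 6, 6, 6, 6, 6, 6, 6, 6, 6, 6, 6, 6, 6], delta_pos=[[3.17, -2.156, 0], [3.17, -2.156, 0], [3.17, -2.156, 0], [3.17, -2.156, 0], [3.17, -2.156, 0], [3.17, -2.156, 0], [3.17, -2.156, 0], [3.17, -2.156, 0], [3.17, -2.156, 0], [3.17, -2.156, 0], [3.17, -2.156, 0], [3.17, -2.156, 0], [3.17, -2.156, 0], [3.17, -2.156, 0], [3.17, -2.156, 0], [3.17, -2.156, 0]], angular=[[0, 0, 0], [0, 0, 0], [0, 0, 0], [0, 0, 0], [0, 0, 0], [0, 0, 0], [0, 0, 0], [0, 0, 0], [0, 0, 0], [0, 0, 0], [0, 0, 0], [0, 0, 0], [0, 0, 0], [0, 0, 0], [0, 0, 0], [0, 0, 0]], force=10)

```text
clock: 4.0
position: [0.5592, -0.1538, 0.2269]
ee_rot: [3.12, 0.366, 0.0]
force: [0.7, -0.5, -0.3]
width: 0.654
gripper_force: 0.0
```

carry_out(claw=[6, 6, 6, 6, 6, 6, 6, 6, 6, 6, 6, 6, 6, 6], delta_pos=[[0, 0, 0], [0, 0, 0], [0, 0, 0], [0, 0, 0], [0, 0, 0], [0, 0, 0], [0, 0, 0], [0, 0, 0], [0, 0, 0], [0, 0, 0], [0, 0, 0], [0, 0, 0], [0, 0, 0], [0, 0, 0]], angular=[[0, 0, -0.136], [0, 0, -0.136], [0, 0, -0.136], [0, 0, -0.136], [0, 0, -0.136], [0, 0, -0.136], [0, 0, -0.136], [0, 0, -0.136], [0, 0, -0.136], [0, 0, -0.136], [0, 0, -0.136], [0, 0, -0.136], [0, 0, 0], [0, 0, 0]])

```text
clock: 5.4
position: [0.5583, -0.1551, 0.2267]
ee_rot: [-1.876, -2.52, -0.0]
force: [0.4, -0.9, 0.4]
width: 0.657
gripper_force: 0.0
```

```bash
python3 -c "
from h import *
to([.558,-.155,.108],.296)
p=arm.get_image('scene'); q=arm.get_image('top')
cv2.imwrite('pics/s2.png',cv2.resize(np.hstack([p['frame'][60:260,100:300],q['frame'][120:320,280:480]])[:,:,::-1],None,fx=2,fy=2))
print(proj(q,[.558,-.155,.108]),proj(p,[.558,-.155,.108]))"
```

```text
pos [ 0.5583 -0.1551  0.2267] w 0.657 F [ 0.4 -0.9  0.4] t 5.4
cm(tool) [ 0.02 -0.03 11.87] turn [ 0.0001 -0.0001 -0.0053]
[364.6273359  213.19488277] [222.22716507 177.84248854]
```

View pics/s2.png

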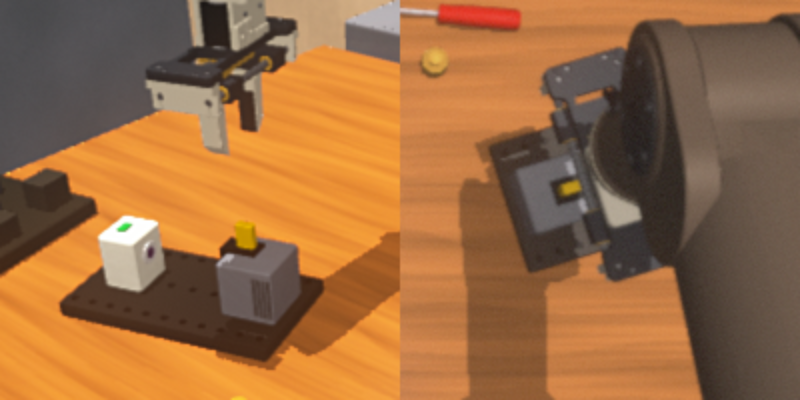

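The gripper is over the tab with its fingers across rig x (tab at scene (222,178)). I'll descend and grip.

carry_out(claw=[6, 6, 6, 6, 6, 6, 0.5, 0.5, 0.5, 0.5, 0.5, 0.5, 0.5, 0.5], delta_pos=[[0, 0, 3], [0, 0, 3], [0, 0, 3], [0, 0, 2], [0, 0, 0.8], [0, 0, 0], [0, 0, 0], [0, 0, 0], [0, 0, 0], [0, 0, 0], [0, 0, 0], [0, 0, 0], [0, 0, 0], [0, 0, 0]], angular=[[0, 0, 0], [0, 0, 0], [0, 0, 0], [0, 0, 0], [0, 0, 0], [0, 0, 0], [0, 0, 0], [0, 0, 0], [0, 0, 0], [0, 0, 0], [0, 0, 0], [0, 0, 0], [0, 0, 0], [0, 0, 0]])

```text
clock: 6.9
position: [0.5582, -0.155, 0.1088]
ee_rot: [1.871, 2.524, -0.0]
force: [0.3, -0.2, 1.3]
width: 0.128
gripper_force: 10.0
```

carry_out(claw=[0.5, 0.5, 0.5, 0.5, 0.5, 0.5, 0.5, 0.5, 0.5, 0.5, 0.5], delta_pos=[[0, -0.4, 0], [0, -0.4, 0], [0, -0.4, 0], [0, -0.4, 0], [0, -0.4, 0], [0, -0.4, 0], [0, -0.4, 0], [0, -0.4, 0], [0, -0.1, 0], [0, 0, 0], [0, 0, 0]], angular=[[0, 0, 0], [0, 0, 0], [0, 0, 0], [0, 0, 0], [0, 0, 0], [0, 0, 0], [0, 0, 0], [0, 0, 0], [0, 0, 0], [0, 0, 0], [0, 0, 0]])

```text
clock: 8.0
position: [0.5279, -0.1643, 0.1089]
ee_rot: [1.869, 2.523, 0.003]
force: [5.9, -0.2, -3.4]
width: 0.127
gripper_force: 10.0
```

carry_out(claw=[5, 5, 5, 5, 5, 5, 5, 5, 5, 5], delta_pos=[[0, 0, 0], [0, 0, 0], [0, 0, 0], [0, 0, 0], [0, 0, -3], [0, 0, -3], [0, 0, -3], [0, 0, -3], [0, 0, 0], [0, 0, 0]], angular=[[0, 0, 0], [0, 0, 0], [0, 0, 0], [0, 0, 0], [0, 0, 0], [0, 0, 0], [0, 0, 0], [0, 0, 0], [0, 0, 0], [0, 0, 0]])

```text
clock: 9.0
position: [0.5268, -0.1647, 0.2291]
ee_rot: [1.871, 2.523, -0.0]
force: [0.1, 0.2, -0.3]
width: 0.542
gripper_force: 0.0
```

```bash
python3 -c "
from h import *
to([.5612,.2136,.229],.408)"
```

```text
pos [ 0.5268 -0.1647  0.2291] w 0.542 F [ 0.1  0.2 -0.3] t 9.0
cm(tool) [ 3.520e+01  1.428e+01 -1.000e-02] turn [ 0.0006  0.001  -0.1133]
```

carry_out(claw=[5, 5, 5, 5, 5, 5, 5, 5, 5, 5, 5, 5, 5], delta_pos=[[3.52, 1.43, 0], [3.52, 1.43, 0], [3.52, 1.43, 0], [3.52, 1.43, 0], [3.52, 1.43, 0], [3.52, 1.43, 0], [3.52, 1.43, 0], [3.52, 1.43, 0], [3.52, 1.43, 0], [3.52, 1.43, 0], [0, 0, 0], [0, 0, 0], [0, 0, 0]], angular=[[0, 0, 0], [0, 0, 0], [0, 0, 0], [0, 0, 0], [0, 0, 0], [0, 0, 0], [0, 0, 0], [0, 0, 0], [0, 0, 0], [0, 0, 0], [0, 0, -0.113], [0, 0, 0], [0, 0, 0]])

```text
clock: 10.3
position: [0.5609, 0.2126, 0.2274]
ee_rot: [-1.73, -2.622, 0.003]
force: [0.1, -0.2, 0.3]
width: 0.54
gripper_force: 0.0
```

```bash
python3 - <<'E'
from fit import *
np.set_printoptions(precision=4,suppress=True)
p=arm.get_image('scene'); q=arm.get_image('top')
for l in("cell","cell_window","shutter_tab","beam"):
    for n,i in(("s",p),("t",q)):
        print(l,n,[(px(x["centre"]).round(1),round(x["conf"],2)) for x in arm.place_of(l,i)[:2]])
# scene-only rack fit, the mask nearest the small rack
r=[x for x in arm.trace("rack",p) if abs(px(x["centre"])-[357,277]).max()<15]
if r:
    k=np.ones((420,560),bool); k[:,:]=1
    k[240:277,318:402]=0
    print("scene rack",fit([(p,r[0]["region"],k)],RACK,[.56,.213,-1.163]))
for nm,i in(("t",q),("s",p)): print(nm,[proj(i,[.5612,.2136,z]).round(1) for z in(.008,.033,.074,.082)])
to([.5612,.2136,.036],.408)
cv2.imwrite('pics/s3.png',cv2.resize(np.hstack([p['frame'][130:310,180:440],q['frame'][130:310,130:400]])[:,:,::-1],None,fx=1.5,fy=1.5,interpolation=cv2.INTER_CUBIC))
E
```

```text
cell s [(array([354.6, 278.6]), 0.61)]
cell t []
cell_window s [(array([359.9, 266.6]), 0.88)]
cell_window t []
shutter_tab s [(array([230.7, 171.4]), 0.63)]
shutter_tab t [(array([370.9, 227.2]), 0.62)]
beam s [(array([196.6, 188.8]), 0.97)]
beam t [(array([391.8, 203.5]), 0.94)]
scene rack (array([ 0.5629,  0.2161, -1.1596]), np.float64(0.09714122151060856))
t [array([203.1, 216.1]), array([201.3, 215.2]), array([198.2, 213.6]), array([197.5, 213.2])]
s [array([357.1, 276.6]), array([357.8, 266.9]), array([359.1, 250.3]), array([359.3, 247. ])]
pos [0.5613 0.2137 0.2288] w 0.547 F [ 0.  -0.3 -0.1] t 10.85
cm(tool) [-0.01 -0.01 19.28] turn [ 0.0001  0.0001 -0.0004]
```

View pics/s3.png

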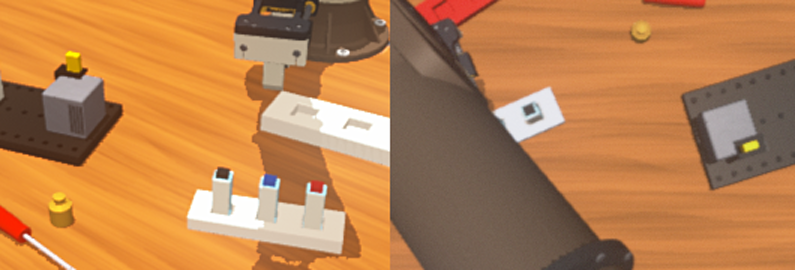

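The shutter is open: the tab is now at scene (231,171), top (371,227). The blue cell at scene (359,249) matches the projected target. I'll go down and grip it.

carry_out(claw=[5, 5, 5, 5, 5, 5, 5, 5, 5], delta_pos=[[0, 0, 3], [0, 0, 3], [0, 0, 3], [-0.03, 0.06, 3], [0, 0, 2.6], [0, 0, 2], [0, 0, 1.6], [0, 0, 1], [0, 0, 0]], angular=[[0, 0, 0], [0, 0, 0], [0, 0, 0], [0, 0, 0], [0, 0, 0], [0, 0, 0], [0, 0, 0], [0, 0, 0], [0, 0, 0]])

```text
clock: 11.75
position: [0.5614, 0.2135, 0.0357]
ee_rot: [-1.725, -2.625, 0.002]
force: [-0.7, -0.7, 0.5]
width: 0.546
gripper_force: 0.0
```

carry_out(claw=[3.5, 3, 2.7, 2.4, 1.8, 1.5, 1.5, 1.5, 1.5], delta_pos=[[0, 0, 0], [0, 0, 0], [0, 0, 0], [0, 0, 0], [0, 0, 0], [0, 0, 0], [0, 0, 0], [0, 0, 0], [0, 0, 0]], angular=[[0, 0, 0], [0, 0, 0], [0, 0, 0], [0, 0, 0], [0, 0, 0], [0, 0, 0], [0, 0, 0], [0, 0, 0], [0, 0, 0]], force=15)

```text
clock: 12.65
position: [0.5623, 0.2139, 0.0372]
ee_rot: [1.725, 2.625, 0.001]
force: [0.4, -0.7, 6.0]
width: 0.261
gripper_force: 15.0
```

carry_out(claw=[1.5, 1.5, 1.5, 1.5, 1.5, 1.5, 1.5, 1.5, 1.5, 1.5], delta_pos=[[0, 0, -0.5], [0, 0, -0.8], [0, 0, -1.2], [0, 0, -2], [0, 0, -2.5], [0, 0, -2.5], [0, 0, -2.5], [0, 0, 0], [0, 0, 0], [0, 0, 0]], angular=[[0, 0, 0], [0, 0, 0], [0, 0, 0], [0, 0, 0], [0, 0, 0], [0, 0, 0], [0, 0, 0], [0, 0, 0], [0, 0, 0], [0, 0, 0]])

```text
clock: 13.65
position: [0.5614, 0.2133, 0.1561]
ee_rot: [-1.725, -2.625, 0.002]
force: [-1.0, -0.6, -1.1]
width: 0.263
gripper_force: 15.0
```

```bash
python3 - <<'E'
from fit import *
np.set_printoptions(precision=4,suppress=True)
to([.582,-.232,.157],.296)
p=arm.get_image('scene'); q=arm.get_image('top')
s=arm.observe(); X=s["position"]
# expected cell underside 0.029 below TCP
for d,n in((-.029,"bottom"),(-.004,"window"),(.037,"top"),(.045,"stopper top")): print(n,proj(p,X+[0,0,d]).round(1))
for l in("cell","cell_window"): print(l,[(px(x["centre"]).round(1),round(x["conf"],2)) for x in arm.place_of(l,p)[:2]])
u=proj(p,X).astype(int); c=p["frame"][u[1]-70:u[1]+70,u[0]-90:u[0]+90]
cv2.imwrite('pics/s4.png',cv2.resize(c[:,:,::-1],None,fx=4,fy=4,interpolation=cv2.INTER_CUBIC)); print(u)
# rig again now (arm away from it) from both views
V=[]
for i,g in((p,(200,200)),(q,(389,204))):
    r=arm.trace("rig",i); r=min(r,key=lambda x:np.linalg.norm(px(x["centre"])-g)); V.append((i,r["region"],np.ones((420,560),bool)))
    print(r["region"].sum(),fit(V[-1:],RIG,[.582,-.232,.296]))
print(fit(V,RIG,[.582,-.232,.296]))
E
```

```text
pos [0.5614 0.2133 0.1561] w 0.263 F [-1.  -0.6 -1.1] t 13.65
cm(tool) [-41.69 -15.77  -0.06] turn [-0.0013  0.0004  0.1119]
bottom [360.6 227.8]
window [361.5 216.7]
top [362.9 197.6]
stopper top [363.2 193.8]
cell [(array([361.2, 226.1]), 0.48)]
cell_window [(array([361. , 214.1]), 0.6)]
[361 214]Traceback (most recent call last):
  File "<stdin>", line 14, in <module>
ValueError: min() iterable argument is empty
```

View pics/s4.png

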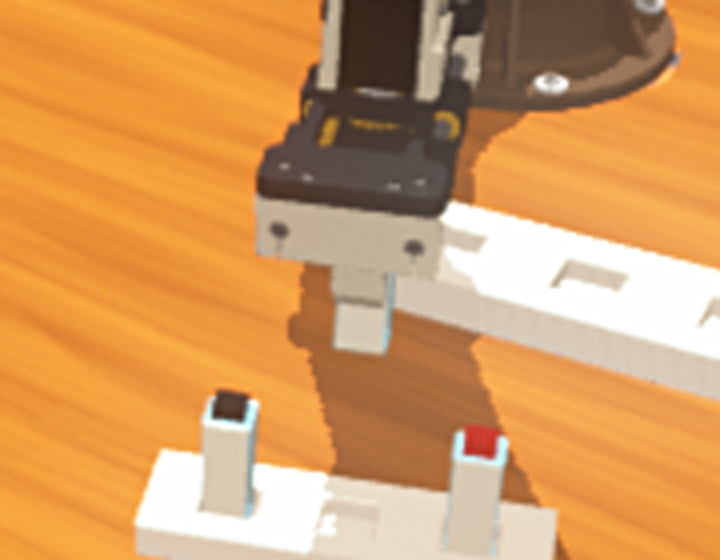

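The cell is upright in the fingers, with its underside at about scene (361,230) as expected. I'll go up over the lamp and across to the beam.

carry_out(claw=[1.5, 1.5, 1.5, 1.5, 1.5, 1.5, 1.5, 1.5, 1.5, 1.5, 1.5, 1.5, 1.5, 1.5, 1.5, 1.5, 1.5, 1.5, 1.5, 1.5], delta_pos=[[0, 0, -2.5], [0, 0, -3.5], [-1.5, -0.57, 0], [-2.98, -1.126, 0], [-2.98, -1.126, 0], [-2.98, -1.126, 0], [-2.98, -1.126, 0], [-2.98, -1.126, 0], [-2.98, -1.126, 0], [-2.98, -1.126, 0], [-2.98, -1.126, 0], [-2.98, -1.126, 0], [-2.98, -1.126, 0], [-2.98, -1.126, 0], [-2.98, -1.126, 0], [-2.98, -1.126, 0], [-1.45, -0.56, 0], [0, 0, 0], [0, 0, 0], [0, 0, 0]], angular=[[0, 0, 0], [0, 0, 0], [0, 0, 0], [0, 0, 0], [0, 0, 0], [0, 0, 0], [0, 0, 0], [0, 0, 0], [0, 0, 0], [0, 0, 0], [0, 0, 0], [0, 0, 0], [0, 0, 0], [0, 0, 0], [0, 0, 0], [0, 0, 0], [0, 0, 0], [0, 0, 0.112], [0, 0, 0], [0, 0, 0]])

```text
clock: 15.9
position: [0.5826, -0.2302, 0.2166]
ee_rot: [-1.864, -2.528, -0.0]
force: [0.7, -0.1, -0.8]
width: 0.261
gripper_force: 15.0
```

```bash
python3 - <<'E'
from fit import *
np.set_printoptions(precision=4,suppress=True)
q=pickle.load(open("top0.pkl","rb")); p0=pickle.load(open("scene0.pkl","rb"))
print("beam nets",tri([(p0,(196.6,188.8)),(q,(391.8,203.5))]), [onz(i,u,.062) for i,u in((q,(391.8,203.5)),(q,(389,203.4)),(p0,(196.6,188.8)),(p0,(194.5,191.1)))])
# own colour check: green patch on detector top, z=.09, rig (0,-.08)
for i,g in((q,(433,192)),(p0,(162,174))):
    h=cv2.cvtColor(i["frame"],cv2.COLOR_RGB2HSV).astype(int); m=((abs(h[...,0]-65)<15)&(h[...,1]>150)&(h[...,2]>80)).astype(np.uint8)
    n,_,st,c=cv2.connectedComponentsWithStats(m); k=min(range(1,n),key=lambda j:np.linalg.norm(c[j]-g)); print("green",c[k],st[k,4],onz(i,c[k],.09))
c,s=np.cos(.296),np.sin(.296); print("expected green",.5819+.08*s,-.2325-.08*c)
to([.582,-.232,.066],.296)
p=arm.get_image('scene')
X=arm.observe()["position"]
for l in("cell","cell_window"): print(l,[(px(x["centre"]).round(1),round(x["conf"],2)) for x in arm.place_of(l,p)[:2]])
print("exp",proj(p,X+[0,0,-.029]).round(1),proj(p,X+[0,0,-.004]).round(1))
cv2.imwrite('pics/s5.png',cv2.resize(p["frame"][70:250,110:290,::-1],None,fx=3.3,fy=3.3,interpolation=cv2.INTER_CUBIC))
E
```

```text
beam nets [ 0.5827 -0.2239  0.0665] [array([ 0.5844, -0.2263,  0.062 ]), array([ 0.5847, -0.2199,  0.062 ]), array([ 0.5771, -0.2282,  0.062 ]), array([ 0.5874, -0.2242,  0.062 ])]
green [433. 191.] 1 [ 0.6092 -0.3129  0.09  ]
green [161.7 173.1] 10 [ 0.6074 -0.3139  0.09  ]
expected green 0.6052357205389267 -0.30902087392946526
pos [ 0.5826 -0.2302  0.2166] w 0.261 F [ 0.7 -0.1 -0.8] t 15.9
cm(tool) [-0.16 -0.11 15.06] turn [-0.0001 -0.0005  0.0042]
cell [(array([188.5, 142.4]), 0.65), (array([189.6, 142.4]), 0.32)]
cell_window [(array([186.7, 128.6]), 0.87), (array([193.5, 290.8]), 0.67)]
exp [187.5 141.4] [186.  131.1]
```

View pics/s5.png

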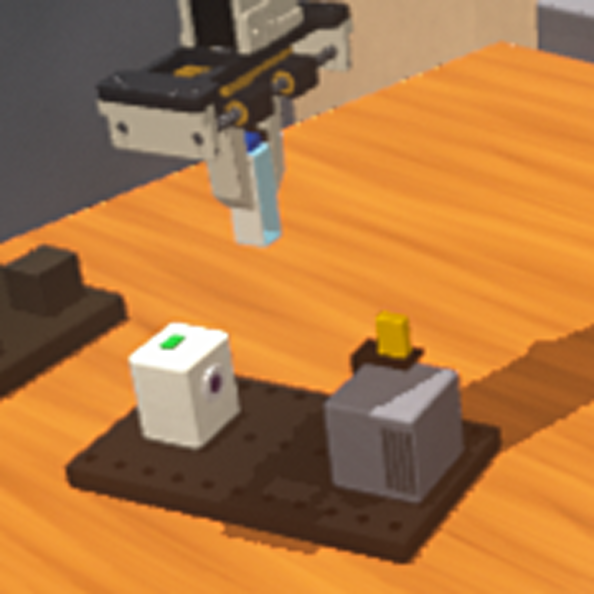

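The cell is held over the gap, with its underside at about scene (188,143) and the housings clear on either side. I'll lower it now.

carry_out(claw=[1.5, 1.5, 1.5, 1.5, 1.5, 1.5, 1.5, 1.5, 1.5, 1.5, 1.5, 1.5, 1.5, 1.5], delta_pos=[[0, 0, 1.5], [0, 0, 2], [0, 0, 2], [0, 0, 2], [0, 0, 2], [0, 0, 1.5], [0, 0, 1.5], [0, 0, 1.5], [0, 0, 1], [0, 0, 0], [0, 0, 0], [0, 0, 0], [0, 0, 0], [0, 0, 0]], angular=[[0, 0, 0], [0, 0, 0], [0, 0, 0], [0, 0, 0], [0, 0, 0], [0, 0, 0], [0, 0, 0], [0, 0, 0], [0, 0, 0], [0, 0, 0], [0, 0, 0], [0, 0, 0], [0, 0, 0], [0, 0, 0]])

```text
clock: 17.45
position: [0.5829, -0.2316, 0.0673]
ee_rot: [1.869, 2.524, 0.0]
force: [-0.1, 0.6, -0.9]
width: 0.259
gripper_force: 15.0
```

```bash
python3 - <<'E'
from fit import *
np.set_printoptions(precision=4,suppress=True)
to([.582,-.232,.066],.296)
p=arm.get_image('scene'); X=arm.observe()["position"]
for l in("cell","cell_window","beam","shutter_tab"): print(l,[(px(x["centre"]).round(1),round(x["conf"],2)) for x in arm.place_of(l,p)[:2]])
print("exp bottom,window",proj(p,X+[0,0,-.029]).round(1),proj(p,X+[0,0,-.004]).round(1))
o=p["frame"][130:240,120:275].copy(); o=cv2.resize(o[:,:,::-1],None,fx=5,fy=5,interpolation=cv2.INTER_CUBIC)
c,s=np.cos(.296),np.sin(.296)
W=lambda v:np.array([.582+c*v[0]-s*v[1],-.232+s*v[0]+c*v[1],v[2]])
for v in((0,-.055,.062),(0,.06,.062),(0,0,.062)):
    u=(proj(p,W(v))-[120,130])*5; cv2.circle(o,tuple(u.astype(int)),4,(0,0,255),1)
u=(proj(p,X+[0,0,-.029])-[120,130])*5; cv2.circle(o,tuple(u.astype(int)),4,(0,255,0),1)
cv2.imwrite('pics/s6.png',o)
E
```

```text
pos [ 0.5829 -0.2316  0.0673] w 0.259 F [-0.1  0.6 -0.9] t 17.45
cm(tool) [-0.01 -0.09  0.13] turn [ 0.0007  0.0006 -0.0001]
cell [(array([199. , 196.2]), 0.47)]
cell_window [(array([193. , 188.6]), 0.71)]
beam [(array([191.4, 189.5]), 0.92)]
shutter_tab [(array([230.1, 170. ]), 0.48)]
exp bottom,window [195.1 197.8] [193.8 188.9]
```

View pics/s6.png

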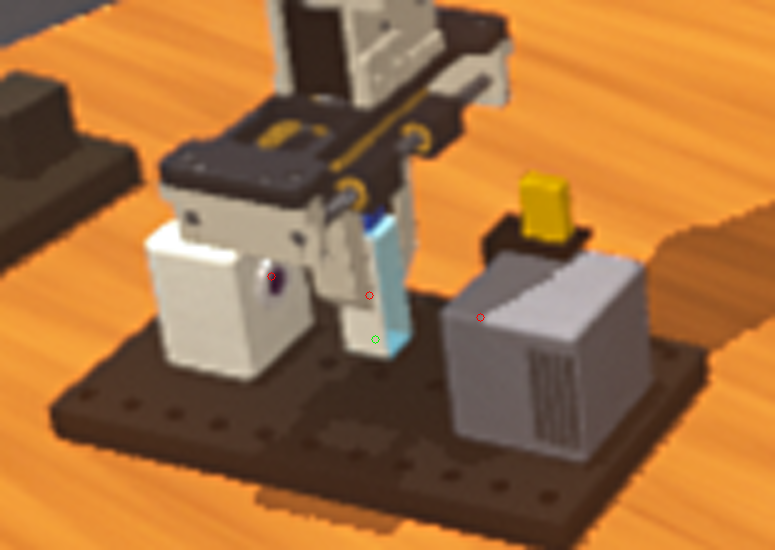

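The cell stands between the housings at about scene (195,190). The violet lens at crop (275,280) falls on the predicted beam axis at crop (272,276), and the underside is clear of the plate. Handing in.

```bash
python3 -c "
from h import *
print(arm.sign_off())"
```

```text
the job is handed in; nothing more can be done
None
```

I've handed the job in, but the hand-in gave no verdict: the shutter is fully open and the blue cell is held upright by its frosted faces at the middle of the beam, with measured offsets of about 1–2 mm.

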